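# Set the soap trimming clamp and hold its jaw open

## Task

Get the soap trimming clamp ready for a block: first turn its dial clockwise until the dial's pointer nose meets the tooth on the index ring round it, and let the dial go. Then take the upright handle plate of the spring-loaded jaw, pull it straight back towards the robot end until the pointer on the jaw's side lines up with the blade of the index rider on the scale, and finish while still holding it there with the gripper, against the spring. Leave the dial as set and do not disturb the soap block, bottle, jar or wood offcut that stand round the clamp.

Things in the scene. Friction and masses are not known exactly. Their poses are not given: they have to be found in the camera images.
- jig: Fixed plywood board of the clamp, 18 mm thick. Origin on the table under the middle of the jaw's track. x: along the track, away from the robot, to the wooden fence (x 90 to 110 mm, 60 mm high); y: to the dial's side; z up. Board spans x +-118, y -65 to 60 mm, with a wing x -32 to 73, y to 160 mm; dial axis at x 20, y 108 mm. A steel side stop near x 60, y 35 to 80 mm, 46 mm high, moves with the dial.
- handle (a point): Middle of the jaw's handle, 66 mm above the table: an upright black plate 12 mm thick along the board's x, 60 mm wide along y, top 86 mm above the table. It stands on a flat carriage (top 32 mm up, 66 mm wide, ending flush with its near face); the wooden jaw (top 66 mm up) rises 78 mm beyond it, on the fence side. Can be pinched from above, one finger before and one behind the plate.
- jaw (a joint): How far the jaw is pulled, m: 0 at home (shut by its spring), growing as it slides along the board's -x (towards the robot); stop at 0.085. The spring pulls it home again with 3.2 N at the start, 0.9 N more for each 10 mm (about 9 N at the farthest mark).
- jaw_pointer (a point): Point at the tip of the thin steel pointer (3 mm along the board's x) that sticks out of the carriage's -y side; moves with the jaw, 30 mm above the table, 50 mm farther along the board's +x than the handle.
- jaw_index (a point): Tip of the blade (3 mm along the board's x) of the index rider, a small dark steel block on the scale strip at the board's -y edge, fixed during the job, top 34 mm above the table. The jaw is at its mark when jaw_pointer and jaw_index are level along the board's x; the mark is 40 to 68 mm from home.
- dial (a joint): The dial's angle, rad: grows as it is turned clockwise seen from above; range 0 to 2.0. It starts between 0 and 0.35 and must turn 0.55 to 1.4 rad to the index. It stays where it is left (friction 0.04 N m).
- dial_grip (a point): On the dial's upright axis, in the middle of its grip bar, 48 mm above the table. The dial is a black disc 48 mm across (top 32 mm up) with an upright bar across it, 14 mm thick, 44 mm long, top 61 mm up, lying along the line from dial_grip to dial_pointer: pinch its two long faces. A white line on the bar's top marks the pointer's half.
- dial_pointer (a point): Point at the tip of the nose that sticks out of the dial's disc at one end of the grip bar; turns with the dial, 33 mm from its axis, 30 mm above the table.
- dial_index (a point): Point at the inner end of the single steel tooth on the flat index ring round the dial, also 33 mm from the dial's axis; fixed during the job; the tooth's top is 30 mm above the table.
- soap_block_c (a point): Bystander: centre of a block of soap, 71 x 67 x 57 mm, loose.
- scent_plum_c (a point): Bystander: centre of an amber bottle, 61 mm across and 121 mm high, loose.
- block_wood_c (a point): Bystander: centre of a pine offcut, 34 x 72 x 45 mm, loose.
- pigment_red_c (a point): Bystander: centre of a white screw-top jar, 68 mm across and 56 mm high, loose.

How it is judged:
By the outcome, as a careful person would: the job done as asked, in the order asked, and still so for the second after the job is handed in, while the arm keeps its last pose, push and grip.
It also fails if it takes over 51 s, if anything falls off the work surface, if the arm or the gripper's body presses on something with over 40 N, if the wrist force passes 120 N, or if a joint passes its speed limit or range.

## Robot

A 6-joint arm with a two-finger parallel gripper is mounted at the origin on the work surface; the furniture and walls round the work are solid. World frame = base frame: x ahead of the robot, y to its left, z up, the work surface at z = 0. Lengths are in m, angles in rad, forces in N, time in s.
With the tool pointing down it reaches from about 0.375 to 0.975 m from the base axis. Payload 3.8 kg.
Tool frame: the origin (TCP) lies midway between the tips of the shut fingers; the grasp point (between the pads) lies 19 mm behind it; z points along the fingers, y is the line along which they close (so a half turn about z gives the same grasp; the last joint's range is limited). The gripper opens to 88 mm and grips with 3 to 60 N. Pads are 18 mm wide; open, the fingers measure 123 mm over their backs; the gripper's body (75 mm by 187 mm) begins 45 mm behind the grasp point.
Start: joints at [1.252, 0.264, 1.604, -0, 1.274, -0.037], TCP at [0.188, 0.648, 0.239] pointing down, gripper open.
Joint ranges: [-2.63, 2.63], [-0.94, 2.18], [0.31, 2.57], [-1.31, 4.45], [0, 2.66], [-2.55, 2.55]. Speed limits (rad/s): [2.57, 2.57, 3.14, 3.14, 3.14, 3.14].

## Interface

Orientations are given as a rotation vector (axis times angle).
In Python, from cell import manip, inverse_kinematics, cams, order gives the robot as it stands. Calls block until the motion is done:
- manip.move_pose(position, orientation): joint-space move of the TCP to a pose.
- manip.move_linear(position, rate=0.15, rot=None): straight line of the TCP; rot=None keeps the orientation; rate is the mean speed in m/s.
- manip.set_joints(angles): joint-space move.
- manip.set_gripper(opening, force=None): finger opening in m; force is the grip in N (None keeps the last); returns when the fingers have stopped.
- manip.dwell(seconds).
- inverse_kinematics(position, orientation): joint angles nearest the present ones, or None.
- manip.state(): the state.
- cams.capture(name): name is "side" or "top"; returns a dict with "image" (400x640x3 uint8, blue, green, red), "z_map" (400x640 float32, m along the optical axis (not along the pixel's ray), 0 where there is no reading), "intrinsics" (3x3 intrinsics, pixels), "position" and "orientation" of the camera in the world. Camera axes: x right, y down, z forward; pixel columns grow to the right and rows downward; lengths in m; the calibration is good to about 2 mm. A picture is of the moment at which its call begins.
A pose or a line that the arm cannot do raises manip.IKError and nothing moves.
- order.close_job(): hands the job in; it is judged then, once.
The state is a dict: "clock": time; "joint_pos": joint angles; "joint_velocities": joint speeds; "tau": joint torques, N m; "tool_pos": TCP position; "tcp_rot": TCP orientation; "contact_force": force on the tool from outside, world axes, zero at the start; "moment": the same for the moment, N m; "gripper_width": finger opening in m; "grasp_force": force on a finger pad.
Only numpy, scipy, OpenCV 4.12 (cv2) and the standard library are available. Lean on these libraries where they do the work, as an engineer would, in place of code of your own. Each camera call takes 0.05 s, during which the arm holds its last target. There are 200 camera calls.

## Working session

There is one attempt and no reset: what is moved stays moved. The work goes in short steps, each a Python script; the robot and the scene stay as the last script left them, time stands still between calls to the robot, and variables do not carry over. Pictures are saved under pics/ and viewed, at most 10 in all, crops included, and the job is handed in when it is done.

```bash
mkdir -p pics
python3 - <<'E'
from cell import manip, cams
import cv2,pickle
for n in("side","top"):
    c=cams.capture(n);cv2.imwrite(f"pics/{n}0.png",c["image"]);pickle.dump(c,open(f"{n}0.pkl","wb"))
    print(n,c["intrinsics"],c["position"],c["orientation"])
print(manip.state())
E
```

```text
side [[431.58526254   0.         312.59133035]
 [  0.         431.58526254 201.5997155 ]
 [  0.           0.           1.        ]] [ 0.48990035 -1.05683724  0.43583827] [-2.01633431  0.07842722 -0.04050263]
top [[372.71281423   0.         321.29245667]
 [  0.         372.71281423 197.68781883]
 [  0.           0.           1.        ]] [ 0.3783642  -0.2824741   0.92463194] [-2.12014384  2.11349543 -0.2017869 ]
{'clock': 0.1, 'joint_pos': array([ 1.25207853e+00,  2.64687988e-01,  1.60520751e+00,  5.48773016e-06,
        1.27370481e+00, -3.69328310e-02]), 'joint_velocities': array([-0.00021365, -0.00070855, -0.00212287,  0.00025855, -0.00055146,
       -0.00126931]), 'tau': array([-2.02865085e-04, -5.03625834e+01, -3.58063602e+01,  7.29813846e-02,
        2.35188258e-02, -5.98524980e-05]), 'tool_pos': array([0.18752139, 0.64777322, 0.23752181]), 'tcp_rot': array([-4.41115537e-01, -3.11010421e+00,  3.10206833e-03]), 'contact_force': array([0.39048608, 0.34219918, 0.14752009]), 'moment': array([ 0.08301936,  0.02892401, -0.00855968]), 'grasp_force': 0.0, 'gripper_width': 0.087814335369641}
```

View pics/top0.png

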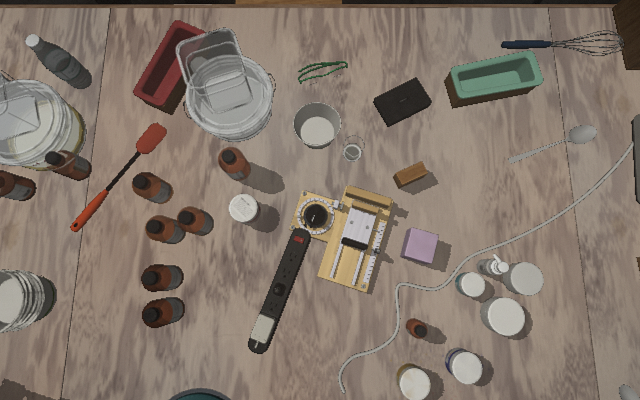

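View pics/side0.png

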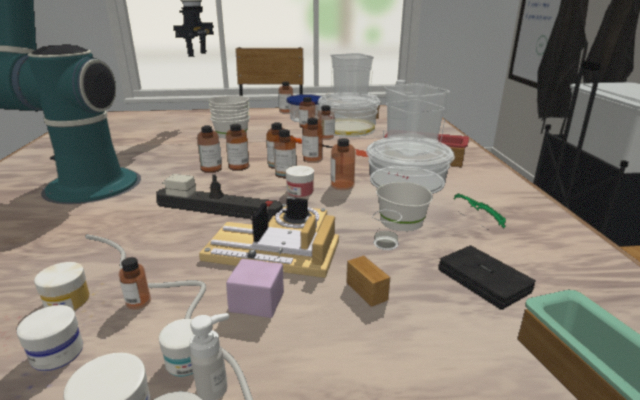

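The top view shows the clamp at about (345,238), the dial at (316,216), the black handle plate at (355,242) and the fence at (367,197). I'll enlarge that area for measuring.

```bash
cat > h.py <<'E'
import numpy as np,cv2,pickle
from scipy.spatial.transform import Rotation as R
def pix(c,P):
    p=(np.atleast_2d(P)-c["position"])@R.from_rotvec(c["orientation"]).as_matrix()
    q=p@c["intrinsics"].T; return q[:,:2]/q[:,2:]
def at_z(c,u,v,z):
    d=R.from_rotvec(c["orientation"]).as_matrix()@np.linalg.solve(c["intrinsics"],[u,v,1])
    return c["position"]+d*(z-c["position"][2])/d[2]
def cloud(c):
    v,u=np.mgrid[:400,:640]; z=c["z_map"]
    p=np.stack([u,v,np.ones_like(u)],-1)@np.linalg.inv(c["intrinsics"]).T*z[...,None]
    return p@R.from_rotvec(c["orientation"]).as_matrix().T+c["position"]
def crop(c,u0,v0,w,h,k,name):
    cv2.imwrite(name,cv2.resize(c["image"][v0:v0+h,u0:u0+w],None,fx=k,fy=k,interpolation=cv2.INTER_CUBIC))
E
python3 - <<'E'
from h import *
c=pickle.load(open("top0.pkl","rb")); crop(c,284,178,114,80,7,"pics/top0c.png")
P=cloud(c)
for u,v in [(367,197),(355,242),(330,275),(316,216),(420,240),(410,172),(243,208),(330,262)]: print(u,v,P[v,u].round(3))
s=pickle.load(open("side0.pkl","rb")); crop(s,190,180,160,100,5,"pics/side0c.png")
E
```

```text
367 197 [ 0.551 -0.386  0.058]
355 242 [ 0.443 -0.354  0.087]
330 275 [ 0.37  -0.299  0.025]
316 216 [ 0.505 -0.266  0.062]
420 240 [ 0.45  -0.507  0.058]
410 172 [ 0.616 -0.494  0.046]
243 208 [ 0.524 -0.093  0.059]
330 262 [ 0.4   -0.299  0.023]
```

View pics/top0c.png

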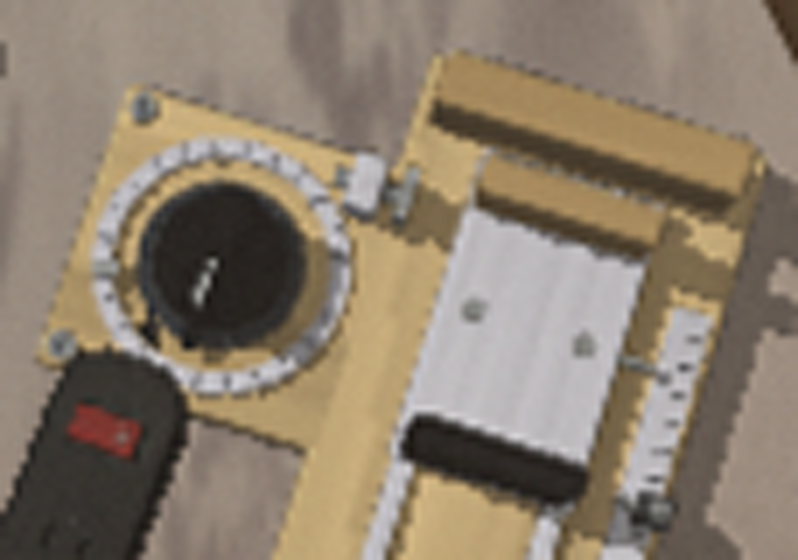

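View pics/side0c.png

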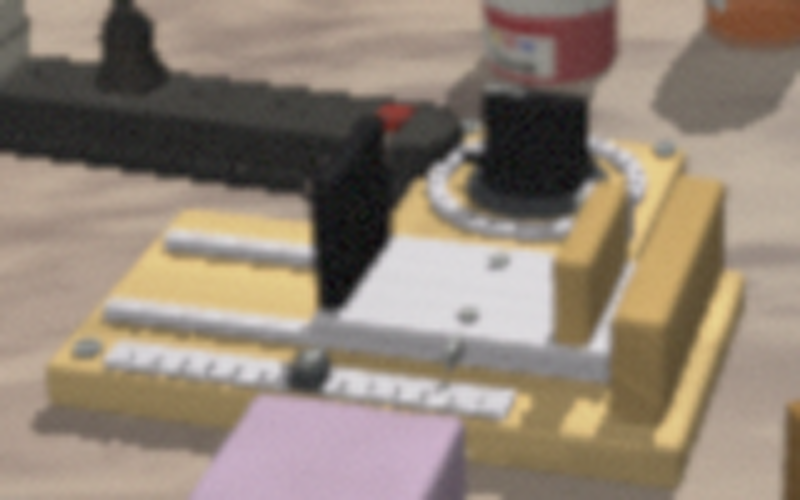

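The crop shows: wing corners at (130,88) and (40,360); dial axis near (225,265), with its white line running toward 7 o'clock, so the nose is lower left; a grey tooth candidate at ring (105,268); handle top far corners (425,412) and (590,466); jaw pointer tip about (665,375); rider about (640,510). Next I'll fit the jig pose and rectify the view.

```bash
cat > fit.py <<'E'
from h import *
from scipy.optimize import least_squares
c=pickle.load(open("top0.pkl","rb"))
# (x,y,z, cropx,cropy, uses handle)
F=np.array([[73,160,18,130,88,0],[-32,160,18,38,362,0],[-32,60,18,305,452,0],[6,30,86,428,412,1],[6,-30,86,592,466,1],
 [20,108,32,225,266,0],[110,0,60,600,97,0]],float)
def W(p,X):
    a=p[2];M=np.array([[np.cos(a),-np.sin(a)],[np.sin(a),np.cos(a)]])
    X=np.atleast_2d(X); return np.c_[X[:,:2]@M.T+p[:2],X[:,2]]
def res(p):
    X=F[:,:3].copy(); X[:,0]+=F[:,5]*p[3]*1000
    e=pix(c,W(p,X/1000))-(np.array([284,178])+(F[:,3:5]+.5)/7-.5); e[6,0]*=0; return e.ravel()
if __name__=="__main__":
    s=least_squares(res,[.46,-.36,-.27,-.02],loss="soft_l1",x_scale=[.1,.1,.1,.1]); p=s.x; print(p.round(4)); print(res(p).reshape(-1,2).round(2))
    np.save("p.npy",p)
    P=cloud(c); J=(P[...,:2]-p[:2])@np.array([[np.cos(p[2]),-np.sin(p[2])],[np.sin(p[2]),np.cos(p[2])]]); z=P[...,2]
    J=np.dstack([J,z])
    for n,lo,hi in[("plate",(-.06,-.03,.08),(.03,.03,.095)),("fence",(.07,-.07,.055),(.13,.07,.064)),("jawtop",(.02,-.05,.06),(.085,.05,.07)),("bar",(-.02,.07,.053),(.06,.15,.07)),("strip",(-.15,.08,.02),(-.005,.2,.06))]:
        m=((J>lo)&(J<hi)).all(-1); q=J[m]; print(n,m.sum(),q.mean(0).round(4),q.min(0).round(4),q.max(0).round(4))
    from scipy.ndimage import map_coordinates
    def ortho(cx,cy,hw,z,N):
        g=np.linspace(hw,-hw,N); X,Y=np.meshgrid(cx+g,cy+g,indexing="ij")
        uv=pix(c,W(p,np.c_[X.ravel(),Y.ravel(),np.full(X.size,z)])).astype(np.float32).reshape(N,N,2)
        return cv2.remap(c["image"],uv[...,0],uv[...,1],cv2.INTER_CUBIC)
    a=ortho(.02,.108,.05,.03,400); cv2.circle(a,(200,200),132,(0,255,0),1); cv2.circle(a,(200,200),3,(0,0,255),-1)
    b=ortho(.0,-.045,.05,.03,400)
    for k in range(0,400,40): cv2.line(b,(380,k),(399,k),(0,0,255),1)
    cv2.imwrite("pics/ortho.png",np.hstack([a,b]))
E
python3 fit.py
```

```text
[ 0.4594 -0.3607 -0.3083 -0.0192]
[[ 0.16 -0.45]
 [-0.31  0.45]
 [ 0.62  0.21]
 [-1.31 -0.28]
 [ 0.89  0.23]
 [-0.26 -0.32]
 [ 0.    0.11]]
plate 136 [-0.0192  0.0013  0.0862] [-0.0249 -0.0272  0.0805] [-0.0129  0.0297  0.0909]
fence 396 [0.0998 0.0011 0.0604] [ 0.0704 -0.0538  0.0554] [0.1112 0.0559 0.0639]
jawtop 165 [0.0715 0.0015 0.0663] [ 0.0649 -0.0303  0.0601] [0.0793 0.0326 0.0697]
bar 113 [0.0209 0.1089 0.0612] [-0.0006  0.1016  0.053 ] [0.0429 0.1162 0.0658]
strip 1230 [-0.0782  0.1279  0.0326] [-0.15    0.0807  0.02  ] [-0.0051  0.1604  0.0408]
```

View pics/ortho.png

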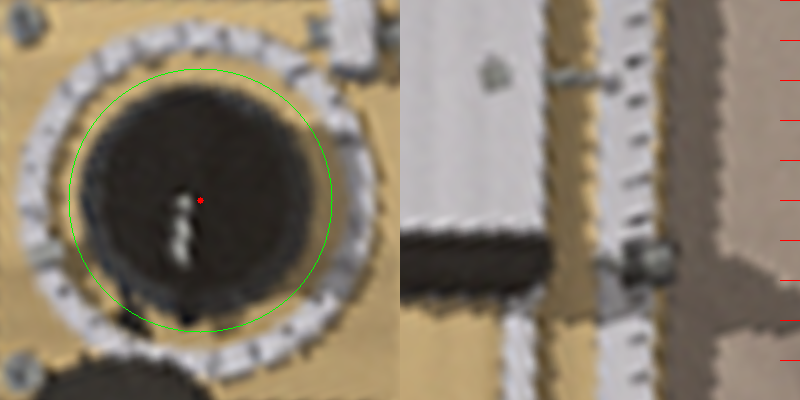

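The fit agrees with the depth: plate top at 86 mm, bar centre at (20.9,108.9) mm and bar extent 44 x 14 mm. In the ortho view the nose is near (188,320) or the dark blob at (130,318), and the grey tooth is near (45,250). The jaw pointer is at row ~78 and the blade at ~262. I need a sharper averaged view to separate nose from tooth.

```bash
cat > look.py <<'E'
import sys
from fit import *
from cell import cams
p=np.load("p.npy")
def avg(n,k=8):
    L=[cams.capture(n) for _ in range(k)]; c=L[-1]
    c["image"]=np.mean([l["image"] for l in L],0).round().astype(np.uint8); c["z_map"]=np.median([l["z_map"] for l in L],0); return c
def jig(c):
    P=cloud(c); a=p[2]
    return np.dstack([(P[...,:2]-p[:2])@np.array([[np.cos(a),-np.sin(a)],[np.sin(a),np.cos(a)]]),P[...,2]])
def ortho(c,cx,cy,hw,z,N):
    g=np.linspace(hw,-hw,N); X,Y=np.meshgrid(cx+g,cy+g,indexing="ij")
    uv=pix(c,W(p,np.c_[X.ravel(),Y.ravel(),np.full(X.size,z)])).astype(np.float32).reshape(N,N,2)
    return cv2.remap(c["image"],uv[...,0],uv[...,1],cv2.INTER_CUBIC)
def bar(c):
    J=jig(c); m=((J>(-.02,.07,.055))&(J<(.06,.15,.07))).all(-1); q=J[m][:,:2]
    (cx,cy),(w,h),ang=cv2.minAreaRect((q*1000).astype(np.float32)); v=np.linalg.svd(q-q.mean(0))[2][0]
    v=v*(-np.sign(v[0])); print("bar",len(q),(cx,cy,w,h),"dir from -x cw",np.arctan2(v[1],-v[0]))
E
python3 - <<'E'
from look import *
t=avg("top");s=avg("side");bar(t)
a=ortho(t,.02,.108,.045,.03,400)
img=cv2.resize(np.ascontiguousarray(s["image"][190:235,270:330]),None,fx=6.66,fy=6.66,interpolation=cv2.INTER_CUBIC)
for th in(0,.535,1.25):
    X=W(p,[.02-.033*np.cos(th),.108+.033*np.sin(th),.03]); q=(pix(s,X)[0]-[270,190]+.5)*6.66; cv2.circle(img,tuple(int(i) for i in q),3,(0,255,0),1)
    print(th,q)
img=cv2.copyMakeBorder(img,0,400-img.shape[0],0,0,cv2.BORDER_CONSTANT)
a=np.clip(a*1.8,0,255).astype(np.uint8); img=np.clip(img*1.8,0,255).astype(np.uint8)
cv2.imwrite("pics/d2.png",np.hstack([a,img[:400,:400]]))
E
```

```text
bar 111 (21.258586883544922, 109.26079559326172, 13.967604637145996, 43.28465270996094) dir from -x cw 0.05272223490451654
0 [ 73.22599841 146.72740903]
0.535 [102.9471392  124.72381332]
1.25 [169.9099131  110.53556893]
```

View pics/d2.png

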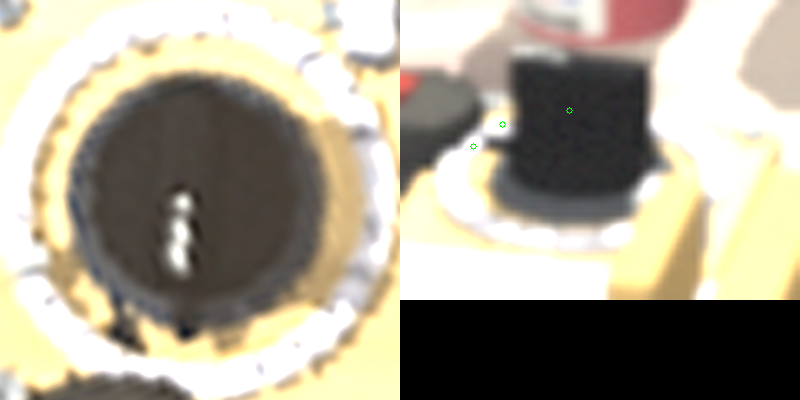

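The right panel shows the nose at about (485,142) on the near side, matching bar direction 0.05 rad. In the left panel the dark blob at (125,330) and the greyish spot at (60,265) are still unclear, so I'll check them numerically with a polar unwrap of brightness and height.

Run:
```python
from look import *
t=avg("top",6);s=avg("side",6)
import pickle; pickle.dump((t,s),open("ts.pkl","wb"))
for zz,c,nm in((.03,t,"top"),(.03,s,"side")):
    print(nm,"rows th, cols r(mm)",list(range(24,48,2)))
    for th in np.arange(-.3,1.75,.1):
        r=np.arange(24,48,2)/1000; X=W(p,np.c_[.021-r*np.cos(th),.109+r*np.sin(th),np.full(len(r),zz)])
        uv=pix(c,X).astype(np.float32)
        b=cv2.remap(c["image"],uv[:,:1],uv[:,1:],cv2.INTER_LINEAR)[:,0].astype(int)
        print("%5.2f"%th," ".join("%3d/%3d"%(x[2],x[2]-x[0]) for x in b))
```

```text
top rows th, cols r(mm) [24, 26, 28, 30, 32, 34, 36, 38, 40, 42, 44, 46]
-0.30  46/  6  50/  5  53/  5  67/ 14 102/ 38 114/ 45 150/ 63 174/ 39 181/  4 181/ -1 186/ -3 139/ 24
-0.20  44/  5  48/  4  50/  6  62/ 14  99/ 37 101/ 40 139/ 58 176/ 44 192/  4 194/ -2 196/ -3 144/ 18
-0.10  44/  7  47/  4  48/  5  70/ 18 119/ 45 149/ 59 168/ 63 175/ 49 167/  8 156/  0 153/  3 155/ 27
 0.00  39/  6  42/  6  40/  4  48/ 10  89/ 31 164/ 66 173/ 72 181/ 42 189/ 13 190/  0 155/  3 120/ 24
 0.10  40/  7  41/  6  39/  5  35/  4  55/ 14 141/ 55 173/ 67 181/ 48 179/  8 135/  2  75/  5  51/  7
 0.20  45/  6  50/  4  49/  2  84/ 23 136/ 52 167/ 67 173/ 69 183/ 41 174/  8 103/  2  63/  6  51/  8
 0.30  51/  5  59/  2  62/  2  88/ 20 151/ 56 177/ 71 135/ 54 139/ 26 175/  9 132/  2  72/  6  54/  8
 0.40  49/  4  60/  0  69/  5 111/ 30 118/ 41  80/ 26  54/ 15  99/ 16 148/  9 158/  1 112/  3  67/  7
 0.50  51/  4  60/  1  67/  4  91/ 20  64/ 13  45/  6  38/  5 105/ 14 176/  6 192/  0 169/  1 105/ 10
 0.60  51/  4  60/  2  60/  0  61/  7  91/ 26 125/ 47 106/ 44 130/ 30 172/  5 187/ -1 190/  2 186/ 34
 0.70  
[... 2630 characters left out ...]
  24/ -1  24/ -1  24/ -2  24/ -2  24/ -3  24/ -2  25/  0  25/  1  25/  1  25/  1  25/  0
 1.20  25/  0  25/  1  25/  1  25/  0  25/ -1  25/ -1  25/ -1  25/ -1  25/ -1  25/ -1  25/ -1  25/  0
 1.30  25/ -1  23/ -2  22/ -2  23/ -3  25/ -3  25/ -2  25/ -1  24/ -1  24/ -1  23/ -2  24/ -1  25/  0
 1.40  24/ -2  24/ -1  24/ -1  25/ -1  26/  0  26/  0  27/  0  26/ -1  24/ -1  23/ -1  24/  0  26/  1
 1.50  23/ -2  23/ -1  22/  0  24/  0  25/ -1  26/ -1  26/ -1  25/ -1  25/  0  25/  0  24/  0  24/  1
 1.60  23/ -1  23/ -2  23/ -3  24/ -2  24/ -1  24/ -1  24/ -1  24/  0  25/  1  25/  2  24/  1  25/  1
 1.70  23/ -1  23/ -1  22/ -2  22/ -2  24/ -1  25/ -1  26/  0  25/  0  25/  0  26/  0  26/  0  26/  0
```

The nose sits at about 0.07 rad. A neutral grey tooth shows at about 1.2 rad, from r = 35 mm, with its shadow beside it, so the turn is about 1.13 rad, which is inside the stated range. The blob at 0.48 would be too small a turn. I'll grip the bar and turn to 0.85 rad first, then look again.

```bash
cat > mv.py <<'E'
from look import *
from cell import manip, inverse_kinematics as ik
def rv(phi):
    y=np.array([np.cos(phi),np.sin(phi),0]);z=np.array([0,0,-1.]);return R.from_matrix(np.c_[np.cross(y,z),y,z]).as_rotvec()
def phid(th): return np.pi/2-th+p[2]
ax=lambda z: W(p,[.0208,.1087,z])[0]
def st():
    s=manip.state();print("t",round(s["clock"],2),s["tool_pos"].round(4),"F",s["contact_force"].round(1),"M",s["moment"].round(2),"w",round(s["gripper_width"],4),"g",round(s["grasp_force"],1),"j",s["joint_pos"].round(2))
E
python3 - <<'E'
from mv import *
st()
for k in(0,np.pi,-np.pi):
    for th in(.07,.9,1.25): 
        q=ik(ax(.038),rv(phid(th)+k)); print(k,th,None if q is None else np.round(q,2))
    q=ik(W(p,[-.0192,0,.047])[0],rv(p[2]+k)); print("jaw",None if q is None else np.round(q,2))
c=pickle.load(open("ts.pkl","rb"))[0]
r=np.arange(33,46,1)/1000
for th in np.arange(1.0,1.42,.03):
    X=W(p,np.c_[.0208-r*np.cos(th),.1087+r*np.sin(th),np.full(len(r),.03)]);uv=pix(c,X).astype(np.float32)
    b=cv2.remap(c["image"],uv[:,:1],uv[:,1:],cv2.INTER_LINEAR)[:,0].astype(int)
    print("%.2f"%th," ".join("%3d/%2d"%(x[2],x[2]-x[0]) for x in b))
E
```

```text
t 1.5 [0.1877 0.6484 0.2387] F [-0.2 -0.1 -0.6] M [ 0.02  0.03 -0.  ] w 0.088 g 0.0 j [ 1.25  0.26  1.6  -0.    1.27 -0.04]
0 0.07 [-0.52  0.28  1.99 -0.    0.87 -1.71]
0 0.9 [-0.52  0.28  1.99 -0.    0.87 -0.88]
0 1.25 [-0.52  0.28  1.99 -0.    0.87 -0.53]
jaw [-0.72  0.25  2.   -0.    0.88 -0.41]
3.141592653589793 0.07 [-0.52  0.28  1.99 -0.    0.87  1.43]
3.141592653589793 0.9 [-0.52  0.28  1.99 -0.    0.87  2.26]
3.141592653589793 1.25 None
jaw None
-3.141592653589793 0.07 [-0.52  0.28  1.99 -0.    0.87  1.43]
-3.141592653589793 0.9 [-0.52  0.28  1.99  0.    0.87  2.26]
-3.141592653589793 1.25 None
jaw None
1.00 109/42 107/43 103/42 102/40 114/33 130/28 148/19 162/ 8 170/ 1 176/-1 184/-4 184/ 9 180/25
1.03 103/40 103/41 102/41 103/38 110/32 119/26 145/16 171/ 6 185/ 0 190/-2 194/-2 189/ 9 183/20
1.06 102/39 102/40 102/41 103/38 103/30 112/24 140/14 168/ 4 179/ 0 185/-2 188/ 0 184/11 180/22
1.09 103/40 103/41 103/42 104/35 105/28 113/20 131/12 154/ 2 164/ 0 173/-3 178/ 2 178/13 175/25
1.12 106/41 105/42 104/41 106/34 107/25 109/18 114/10 123/ 3 132/ 1 141/-1 150/ 6 155/16 160/29
1
[... 162 characters left out ...]
 137/ 1 143/ 8 149/15 155/28
1.21 140/55 125/50 118/41 129/25 141/10 145/ 6 147/ 4 148/ 3 148/ 3 148/ 2 153/ 7 158/13 164/26
1.24 162/64 143/58 130/48 133/28 136/ 9 141/ 6 145/ 4 148/ 2 149/ 2 150/ 2 155/ 8 160/13 167/27
1.27 176/69 154/63 136/52 131/35 125/15 135/ 9 147/ 5 154/ 2 157/ 2 160/ 2 165/ 7 168/12 173/26
1.30 179/70 154/62 134/53 120/40 106/26 125/17 151/ 7 171/ 1 177/ 0 185/-1 184/ 4 184/ 9 185/23
1.33 180/70 156/62 133/54 114/45  95/35 119/23 154/10 181/ 1 188/-1 196/-2 194/ 3 192/ 9 190/21
1.36 184/71 160/64 137/56 125/47 115/38 131/25 158/12 178/ 1 185/ 0 191/-3 192/ 3 190/ 9 190/21
1.39 186/71 162/64 138/57 135/49 135/41 143/29 158/14 171/ 1 177/-1 184/-2 187/ 4 188/15 190/30
```

```bash
cat > turn.py <<'E'
from mv import *
def turn(t0,t1):
    manip.move_pose(ax(.10),rv(phid(t0))); manip.set_gripper(.036,20)
    manip.move_linear(ax(.039),.12); manip.set_gripper(0,20); st()
    n=max(1,int(np.ceil(abs(t1-t0)/.3)))
    for th in np.linspace(t0,t1,n+1)[1:]: manip.move_pose(ax(.039),rv(phid(th)))
    manip.dwell(.2); st()
    manip.set_gripper(.036); manip.move_linear(ax(.12),.15)
E
python3 - <<'E'
from turn import *
manip.move_pose(ax(.22),rv(phid(.06))); st()
turn(.06,.85)
manip.move_pose(W(p,[-.12,-.02,.2])[0],rv(p[2])); st()
t=avg("top",4); bar(t); pickle.dump(t,open("t1.pkl","wb"))
cv2.imwrite("pics/t1.png",np.hstack([ortho(t,.02,.108,.045,.03,400),cv2.resize(t["image"][150:310,250:410],(400,400),interpolation=cv2.INTER_CUBIC)]))
E
```

```text
t 4.88 [ 0.5126 -0.2628  0.2201] F [ 0.4 -0.5  0.5] M [-0.03 -0.01 -0.02] w 0.0883 g 0.0 j [-0.52  0.09  1.84  0.    1.21 -1.72]
t 7.42 [ 0.5136 -0.262   0.04  ] F [2.5 6.4 2.6] M [ 0.97 -0.43  0.04] w 0.0142 g 20.0 j [-0.52  0.28  1.99  0.    0.87 -1.72]
t 8.7 [ 0.5138 -0.2619  0.04  ] F [4.6 7.6 1.7] M [ 1.02 -0.41  0.03] w 0.0139 g 20.0 j [-0.52  0.28  1.99  0.    0.87 -0.93]
t 10.74 [ 0.3391 -0.3428  0.199 ] F [ 0.1  0.2 -0.2] M [-0.12  0.1  -0.02] w 0.0357 g 0.0 j [-0.84 -0.08  2.05  0.    1.17 -0.54]
bar 113 (21.596654891967773, 109.2438735961914, 13.951302528381348, 43.842525482177734) dir from -x cw 0.8455413284419971
```

View pics/t1.png

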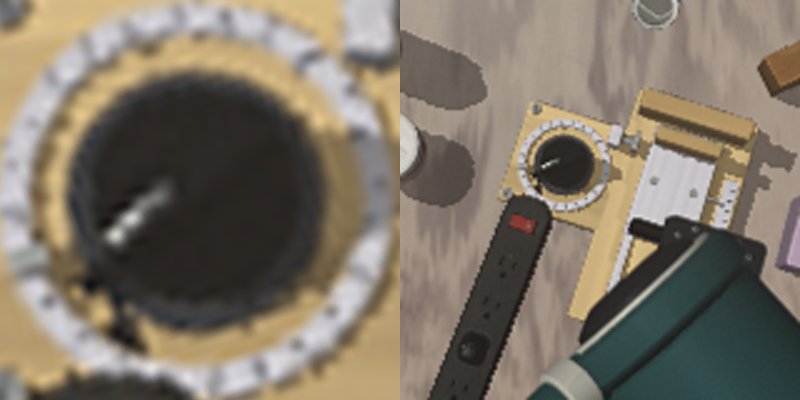

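The blob at (120,325) did not move, so it isn't the nose. The nose now points toward (85,285) and the grey tooth is at (28,258). Relative to the axis corrected from the bar, the tooth lies at about 1.185 rad, so I'll turn to that and check the alignment.

```bash
sed -i 's/\[.0208,.1087,z\]/[.0214,.1091,z]/' mv.py
cat > pol.py <<'E'
from mv import *
def pol(c,name):
    th=np.linspace(.6,1.7,400);r=np.linspace(.046,.020,400); T,Q=np.meshgrid(th,r)
    X=W(p,np.c_[(.0214-Q*np.cos(T)).ravel(),(.1091+Q*np.sin(T)).ravel(),np.full(T.size,.03)])
    uv=pix(c,X).astype(np.float32).reshape(400,400,2); a=cv2.remap(c["image"],uv[...,0],uv[...,1],cv2.INTER_CUBIC)
    for k in range(6,18): cv2.line(a,(int((k/10-.6)/1.1*399),0),(int((k/10-.6)/1.1*399),12 if k!=10 else 25),(0,0,255),1)
    cv2.line(a,(0,200),(12,200),(0,255,0),1)
    cv2.imwrite(name,np.hstack([np.clip(a*1.6,0,255).astype(np.uint8),ortho(c,.0214,.1091,.04,.03,400)]))
E
python3 - <<'E'
from turn import *
from pol import pol
turn(.848,1.185)
manip.move_pose(W(p,[-.10,-.0,.2])[0],rv(p[2])); st()
t=avg("top",6); bar(t); pickle.dump(t,open("t2.pkl","wb")); pol(t,"pics/t2.png")
E
```

```text
t 13.14 [ 0.5144 -0.2632  0.04  ] F [3.4 2.6 1.7] M [ 0.26 -0.5  -0.07] w 0.0137 g 20.0 j [-0.52  0.28  1.98  0.    0.87 -0.93]
t 13.91 [ 0.514  -0.2634  0.0399] F [3.3 3.3 5.4] M [ 0.43 -0.52 -0.09] w 0.0138 g 20.0 j [-0.52  0.28  1.98  0.    0.87 -0.6 ]
t 15.87 [ 0.3642 -0.3299  0.199 ] F [-0.2  0.4  0.2] M [-0.09  0.14  0.01] w 0.0359 g 0.0 j [-0.79 -0.06  2.03  0.    1.17 -0.48]
bar 113 (21.351192474365234, 108.94142150878906, 13.945084571838379, 42.582969665527344) dir from -x cw 1.1784068479085292
```

View pics/t2.png

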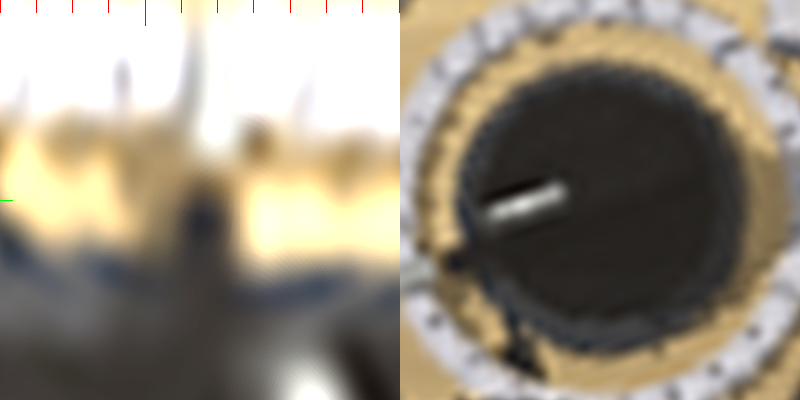

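In the polar view, the nose is at column ~207 (1.17 rad) and the tooth at ~212 (1.185 rad), facing each other to within about 0.5 mm. The dial is set and released. Now the jaw: grip the plate, pull about 46 mm, and check.

Run:
```python
from mv import *
h=lambda d,z: W(p,[-.0192-d,.001,z])[0]
manip.move_pose(h(0,.13),rv(p[2])); manip.set_gripper(.05,40); manip.move_linear(h(0,.047),.12)
manip.set_gripper(0,40); st()
manip.move_linear(h(.046,.047),.04); manip.dwell(.3); st()
s=avg("side",6);t=avg("top",6); pickle.dump((s,t),open("s3.pkl","wb"))
b=cv2.resize(s["image"][230:270,225:305],None,fx=5,fy=5,interpolation=cv2.INTER_CUBIC)
X=W(p,[[-.0155,-.05,.03]]);print((pix(s,X)[0]-[225,230]+.5)*5)
a=ortho(t,-.01,-.045,.03,.03,400)
cv2.imwrite("pics/j3.png",np.hstack([a,cv2.copyMakeBorder(b,100,100,0,0,cv2.BORDER_CONSTANT)]))
```

```text
t 18.58 [ 0.4422 -0.3542  0.0473] F [ 3.4 -0.6 -0.3] M [-0.1  -0.32 -0.07] w 0.0119 g 40.0 j [-0.72  0.25  2.    0.    0.88 -0.41]
t 20.18 [ 0.3983 -0.3401  0.0473] F [ 7.5 -0.3 -2.1] M [-0.06 -0.99 -0.05] w 0.0117 g 40.0 j [-0.75  0.18  2.09  0.    0.86 -0.45]
[139.53142225 107.86269864]
```

View pics/j3.png

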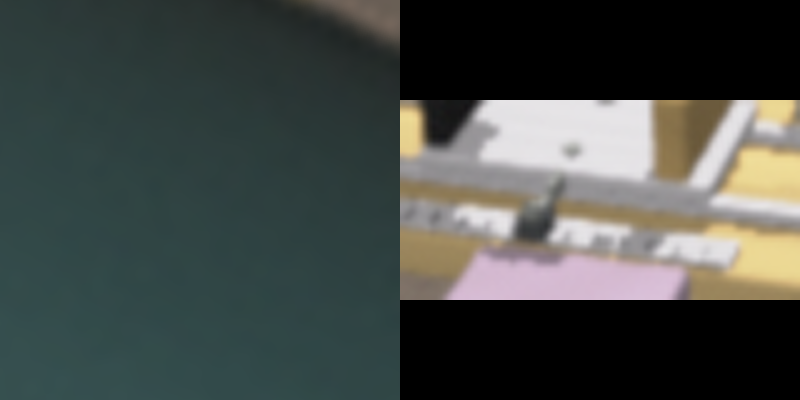

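The top view is blocked by the arm. In the side crop, the pointer at (555,180) runs straight into the rider's blade at (540,205). The spring force of 7.5 N agrees with 46 mm of pull. I'll refine the offset numerically from intensity profiles.

Run:
```python
from look import *
t0,s0=pickle.load(open("ts.pkl","rb")); s3,_=pickle.load(open("s3.pkl","rb"))
def prof(c,xs,y,z):
    uv=pix(c,W(p,np.c_[xs,np.full(len(xs),y),np.full(len(xs),z)])).astype(np.float32)
    return cv2.remap(c["image"],uv[:,:1],uv[:,1:],cv2.INTER_CUBIC)[:,0].astype(int).mean(1).astype(int)
for nm,c,x0,ys in(("top0 ptr",t0,.031,(-.038,-.042,-.046,-.050)),("top0 blade",t0,-.0155,(-.042,-.044,-.046,-.048,-.050,-.052,-.054,-.058)),
  ("side0 ptr",s0,.031,(-.038,-.042,-.046,-.05)),("side0 blade",s0,-.0155,(-.042,-.046,-.05,-.054,-.058)),("side3",s3,-.0155,(-.036,-.038,-.04,-.042,-.044,-.046,-.048,-.05,-.052,-.056))):
    xs=x0+np.arange(-.009,.0091,.001); print(nm,"x0",x0,"-9..9mm")
    for y in ys: print("%6.3f"%y,prof(c,xs,y,.03))
```

```text
top0 ptr x0 0.031 -9..9mm
-0.038 [ 96  96  97  97  97  94  87  82  89 109 122 116 103  98  97  96  95  95
  95]
-0.042 [119 129 137 144 143 123  99  91 106 121 122 121 128 142 146 137 123 117
 126]
-0.046 [185 189 194 188 173 147 123 116 129 156 185 196 191 181 173 170 174 179
 180]
-0.050 [187 187 186 186 176 156 139 137 145 161 174 182 183 182 185 187 184 182
 183]
top0 blade x0 -0.0155 -9..9mm
-0.042 [101 100  99  99  99  98  96  93  91  96 104 109 109 112 123 137 146 150
 142]
-0.044 [103 102  99  96  94  96  96  89  82  89 111 132 140 142 157 172 178 172
 162]
-0.046 [114 117 117 120 120 118 110  97  86  90 112 139 163 180 191 196 191 182
 177]
-0.048 [126 128 129 129 129 119  99  81  84 103 135 161 180 194 195 194 193 192
 191]
-0.050 [123 119 110  99  87  80  77  81 101 123 138 149 151 155 168 188 203 195
 183]
-0.052 [ 99  95  76  52  35  33  43  56  66  73  67  63  66  75 112 158 193 187
 155]
-0.054 [ 79  90  87  65  45  36  42  50  56  61  61  57  63  71  93 132 173 182
 137]
-0.058 [116 105  88  67  55  58  71  86 104 124 138 134 112  99 109 130 153 164
 162]
side0 ptr x0
[... 1004 characters left out ...]
45 147
 148]
-0.040 [142 143 145 147 148 148 148 144 137 124 111 101 100 108 122 132 140 144
 146]
-0.042 [134 135 137 139 142 143 147 149 147 139 124 109 102 106 116 127 131 136
 138]
-0.044 [125 127 127 130 134 137 140 150 154 148 132 115 105 105 111 118 124 125
 128]
-0.046 [119 119 120 123 131 139 145 151 158 152 137 117 104 100 107 113 117 120
 121]
-0.048 [117 116 116 117 123 131 139 141 144 144 132 115 100  93  97 107 114 118
 120]
-0.050 [123 121 118 117 116 119 125 127 124 122 118 105  93  85  87  96 109 115
 121]
-0.052 [141 136 127 121 115 114 115 115 113 109 103  96  88  83  80  88 106 123
 132]
-0.056 [203 194 171 143 119 104 100 101 100  96  90  82  76  69  66  73  91 123
 160]
```

One picture left, so I'll make it a matched comparison. The initial top view shows pointer and blade panels offset by exactly 46 mm. Below them are the side views of the pulled jaw and of the blade alone.

Run:
```python
from look import *
t0,s0=pickle.load(open("ts.pkl","rb")); s3,_=pickle.load(open("s3.pkl","rb"))
ts=[pickle.load(open(f,"rb")) for f in("t1.pkl","t2.pkl")]
def rect(c,x0,tr):
    a=x0+np.linspace(.010,-.010,400); y=np.linspace(-.032,-.064,400); X,Y=np.meshgrid(a,y,indexing="ij")
    uv=pix(c,W(p,np.c_[X.ravel(),Y.ravel(),np.full(X.size,.03)])).astype(np.float32).reshape(400,400,2)
    o=cv2.remap(c["image"],uv[...,0],uv[...,1],cv2.INTER_CUBIC)
    if tr: o=cv2.resize(cv2.rotate(o,cv2.ROTATE_90_CLOCKWISE),(400,200))
    for k in range(0,401,20):
        if tr: cv2.line(o,(k,0),(k,16 if k==200 else 6),(0,0,255),1)
        else: cv2.line(o,(0,k),(25 if k==200 else 10,k),(0,0,255),1)
    return o
A=np.hstack([rect(t0,.031,0),rect(t0,-.015,0)])
B=np.hstack([rect(s3,-.015,1),rect(s0,-.015,1)])
cv2.imwrite("pics/cmp.png",np.vstack([A,B]))
```

```text
(no output)
```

View pics/cmp.png

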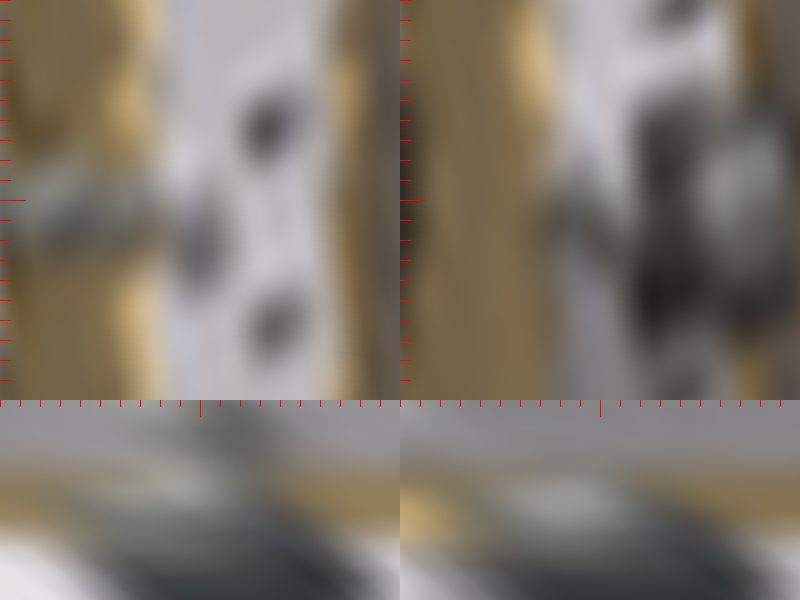

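Pointer (row ~207) and blade (row ~205) match at the 46 mm offset to well under 1 mm, and the jaw has moved 46.1 mm. The gripper is still holding with 40 N, so I'm handing the job in.

Run:
```python
from mv import *
from cell import order
st(); print(order.close_job())
```

```text
t 20.78 [ 0.3983 -0.3401  0.0473] F [ 7.1 -1.3 -3.3] M [-0.11 -0.99 -0.01] w 0.0115 g 40.0 j [-0.75  0.18  2.09  0.    0.86 -0.45]
the job is handed in; nothing more can be done
None
```

The job is handed in at about 21 s (limit 51 s), with no verdict returned: the dial is turned so its nose faces the tooth to within about 0.5 mm and is released, and the gripper holds the jaw 46.1 mm back against the spring, with pointer and blade level to well under 1 mm, reckoned from the starting pictures because the arm then blocked the top camera.

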